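# Fold the heel lifter and hold the snowshoe on its edge

## Task

The small snowshoe lies cleats-down on the board with its wire heel lifter still standing up. With the shoe lying as it is, flip the lifter over centre until it lies fully down on the deck; then stand the shoe upright on its left edge on the board, rails level, so that its right rail is on top for mending, and finish while still gripping it there, steady, so that it cannot tip: do not let go. Leave the boot last, the pliers and the grommet setter alone.

Things in the scene. Friction and masses are not known exactly. Their poses are not given: they have to be found in the camera images.
- shoe: Snowshoe, aluminium tube frame and black deck, 448 x 179 mm, about 0.7 kg. Origin mid-length, midway between the rails, on the tube axis level; x to the turned-up toe, y to its left, z up out of the deck. Lies on its cleats with the origin 30 mm above the board, toe to the robot's left (yaw about 90 deg); on edge the origin is 89.5 mm up. Deck top z = 5 mm, boot plate (x = 0 to 110) up to z = 17
- lifter (a joint): Heel lifter, rad: a U-shaped steel wire bail (wire 6.4 mm, 64 mm wide, arms 55 mm) hinged across the deck at shoe x = -140, z = +12 mm. 0: folded forward flat on the deck; 1.8: raised, leaning a little to the tail against its stop, as at the start. It folds over the top towards the toe; a spring with dead centre at 0.95 snaps it either way (about 2 N at the bar to start it)
- lifter_bar (a point): Middle of the lifter's cross bar, 55 mm from its hinge; about 95 mm above the board when raised, 42 mm when folded
- left_grip (a point): Axis of the left rail (shoe x = -12, y = +80 mm; tube 19 mm thick) where the tube is bare: no deck or strap for 53 mm to the tail and 62 mm to the toe, and a 38 mm wide gap between tube and deck. Both rails are straight for 110 mm either way from mid-length. Cleat teeth reach 30 mm below the tube axis, within 36 mm of the shoe's middle line
- right_grip (a point): The same point on the right rail (shoe x = -12, y = -80 mm), the rail far from the robot at the start. Pinched lightly, the round tube turns between the fingers under the shoe's weight; pinched firmly it turns with them
- setter: Bystander: steel grommet setter standing on its round anvil, 52 mm across, 122 mm high; origin under its middle
- last: Bystander: pine boot last, 200 mm long, 66 mm wide, 104 mm high; origin under its middle
- pliers: Bystander: chrome locking pliers lying flat, 210 mm long, 16 mm high; origin under the middle

How it is judged:
By the outcome, as a careful person would: the job done as asked, in the order asked, and still so for the second after the job is handed in, while the arm keeps its last pose, push and grip.
It also fails if it takes over 51 s, if anything falls off the work surface, if the arm or the gripper's body presses on something with over 40 N, if the wrist force passes 120 N, or if a joint passes its speed limit or range.

## Robot

A 7-joint arm with a two-finger parallel gripper is mounted at the origin on the work surface. World frame = base frame: x ahead of the robot, y to its left, z up, the work surface at z = 0. Lengths are in m, angles in degrees, forces in N, time in s.
With the tool pointing down it reaches from about 0.425 to 0.875 m from the base axis. Payload 4.7 kg.
Tool frame: the origin (TCP) lies on the front face of the gripper's body, between the roots of the fingers; the fingertips stand 70 mm ahead of it and the grasp point (between the pads) lies 51 mm ahead of it (tip_extent is the distance from the TCP to the fingertips, in m); z points along the fingers, y is the direction in which the jaws open and shut (so a half turn about z gives the same grasp; the last joint's range is limited). The gripper opens to 87 mm and grips with 3 to 60 N. Pads are 19 mm wide; open, the fingers measure 117 mm over their backs; the gripper's body (75 mm by 190 mm) begins 51 mm behind the grasp point.
Start: joints at [-69.666, 18.392, -4.016, 83.108, 1.295, 78.541, -3.26], TCP at [0.217, 0.613, 0.292] pointing down, gripper open.
Joint ranges: [-163.93, 163.93], [-17.29, 119.83], [-79.2, 71.16], [3.27, 140.29], [-89.18, 269.18], [5.43, 117.66], [-154.24, 154.24]. Speed limits (degrees/s): [147.25, 147.25, 180, 180, 180, 180, 180].

## Interface

Orientations are given as [roll, pitch, yaw] about the fixed x, y, z axes, in that order (R = Rz(yaw) Ry(pitch) Rx(roll)).
In Python, from cell import * gives the robot as it stands.
- The arm moves only by the tool carry_out, never from a script. Its argument "increments" is text: rows parted by semicolons, each of 7 numbers parted by spaces: the opening, from 0 (shut) to 1 (fully open), then the shift along the tool's x, y, z in m, then the turn, a rotation vector about the tool's x, y, z in degrees. A call has 1 to 20 rows; each row shifts and turns the pose as measured when the row begins, along the tool's axes as they then stand; what a row does not reach is not made up. A row lasts 1/8 s, in which the tool goes at most 62.5 mm and 10.7 degrees, less where a joint would pass 70% of its speed; a pose out of reach is approached as far as the arm can. A call is refused whole if a number of a shift passes 0.0625 or a number of a turn 10.7, either way. A call with a gripper value outside its range is refused whole. The fingers move at their own pace and stop on an object; "force" is the grip in N (left out, the last holds). Time passes only in rows, so rows that do not move let the fingers close. It gives the time, the measured TCP pose, the force and the opening at its end, in the units of the state.
- get_obs(): the state, without advancing time (a new reading comes with each control period).
- read_camera(name): name is "side" or "top" or "wrist"; returns a dict with "img" (400x640x3 uint8, blue, green, red), "fx", "fy", "cx", "cy" (pixels), "world_from_camera" (4x4, takes a point from camera to world coordinates). Camera axes: x right, y down, z forward; pixel columns grow to the right and rows downward; lengths in m; the calibration is good to about 2 mm. The wrist camera is an equidistant fisheye: a pixel r from the principal point sees the ray r / f radians off the axis. A picture is of the moment at which its call begins. There is no depth.
- sign_off(): hands the job in, once; it reports no verdict.
Trained networks look in a picture, given as the dict that the camera call returned (one of the last four; its "shot" number tells which), for a name from the list of things; names that differ only in an ending like _2 or _b are one class to them, and where a whole thing is asked for, a point or a joint stands for the part that bears it (a point fixed in the world has none). Each returns a list of dicts, best first, with "confidence" (0 to 1); they miss things now and then, are a little off and sometimes report something else, mostly with a low value. They report only what shows in the picture. A call takes as long as a camera call.
- masks_of(target, picture): "pixels" (400x640 bool, what is visible of it) and "bbox" ([left, top, right, bottom] in pixels, round what is visible of it).
The state is a dict: "time_s": time; "qpos": joint angles; "joint_velocities": joint speeds; "effort": joint torques, N m; "tool_pos": TCP position; "tool_rot": TCP orientation; "force": force on the tool from outside, world axes, zero at the start; "wrist_torque": the same for the moment, N m; "grip_width": finger opening in m.
Only numpy, scipy, OpenCV 4.12 (cv2) and the standard library are available. Lean on these libraries where they do the work, as an engineer would, in place of code of your own. Each camera call takes 0.05 s, during which the arm holds its last target.

## Working session

There is one attempt and no reset: what is moved stays moved. The work goes in short steps, Python scripts to look and compute and a tool call to move; the robot and the scene stay as the last step left them, time stands still between calls to the robot, and variables do not carry over. Pictures are saved under pics/ and viewed, and the job is handed in when it is done.

Besides the shell and the picture viewer there is one more tool, called after "Emit:" as a command line: name --argument value ..., lists and objects as JSON in quotes. carry_out: Moves the arm, as the interface text tells. Its arguments: {"type":"object","properties":{"increments":{"type":"string"},"force":{"type":"number"}},"required":["increments"]}

```bash
ls; mkdir -p pics
python3 - <<'E'
from cell import *
import cv2
print(get_obs())
for n in ("side","top","wrist"):
    p=read_camera(n); cv2.imwrite(f"pics/{n}0.png",p["img"]); print(n,p["fx"],p["cx"],p["cy"],p["world_from_camera"].round(3).tolist() if hasattr(p["world_from_camera"],'round') else p["world_from_camera"])
    for t in ("shoe","lifter","lifter_bar","left_grip"):
        try:
            print(t,[(m["bbox"],round(m["confidence"],2)) for m in masks_of(t,p)][:2])
        except Exception as e: print(t,e)
E
```

```text
pics
{'time_s': 0.0, 'qpos': array([-69.66652998,  18.43971425,  -4.01427206,  83.17439959,
         1.29400192,  78.54033581,  -3.26124741]), 'joint_velocities': array([ 0.0026998 ,  0.01074685,  0.02085327,  0.0098101 ,  0.01329072,
        0.02343784, -0.00308533]), 'effort': array([-2.47029431e-05, -4.91283882e+01, -4.04010639e-01, -3.12530029e+01,
       -6.39976957e-02,  4.35311103e-02,  1.65071133e-04]), 'tool_pos': array([0.21715859, 0.61221142, 0.29115819]), 'tool_rot': array([-1.79890731e+02,  5.12656235e-03,  1.60473632e+02]), 'force': array([-0.50924811, -0.96956411, -0.06847276]), 'wrist_torque': array([ 0.01409846, -0.02890328, -0.0093918 ]), 'grip_width': 0.08711918508924348}
side 509.1401163791349 315.6185419409288 203.87721031066485 [[0.882, -0.294, 0.368, 0.026], [-0.471, -0.52, 0.713, -1.122], [-0.018, -0.802, -0.597, 1.038], [0.0, 0.0, 0.0, 1.0]]
shoe [([252.6, 165.9, 327.1, 263.6], 0.74)]
lifter []
lifter_bar []
left_grip [([253.4, 165.4, 327.2, 263.4], 0.66)]
top 483.20721831291377 321.45634477602107 188.78135558739368 [[0.028, -0.994, 0.106, 0.477], [-0.999, -0.027, 0.018, 0.03], [-0.015, -0.106, -0.994, 1.349], [0.0, 0.0, 0.0, 1.0]]
shoe [([233.5, 175.7, 397.8, 262.4], 0.95)]
lifter []
lifter_bar [([359.8, 213.2, 373.7, 242.8], 0.43)]
left_grip [([228.6, 172.3, 394.2, 263.7], 0.77)]
wrist 309.70691628693146 322.9119809909738 193.33541781125393 [[0.334, 0.911, 0.241, 0.151], [0.943, -0.323, -0.087, 0.635], [-0.001, 0.256, -0.967, 0.385], [0.0, 0.0, 0.0, 1.0]]
shoe []
lifter []
lifter_bar []
left_grip []
```

View pics/top0.png

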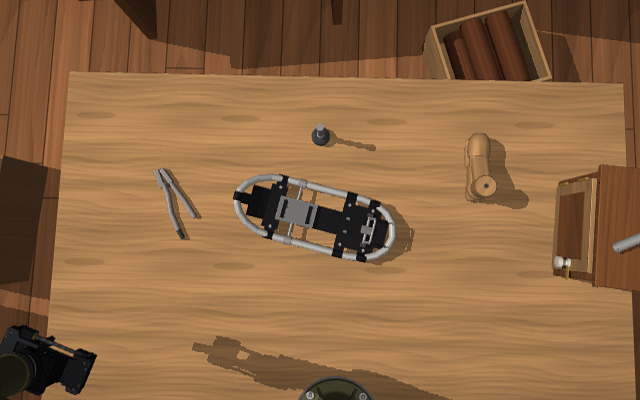

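View pics/side0.png

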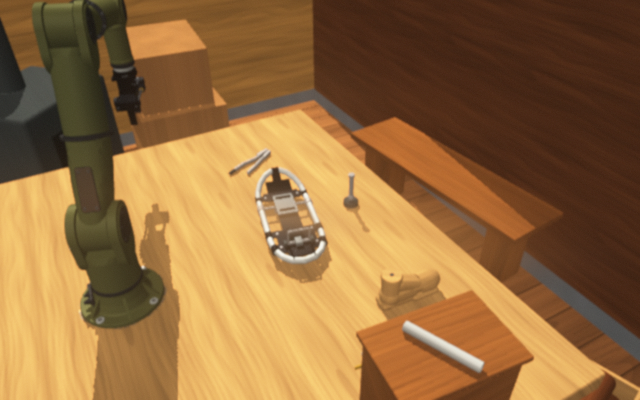

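```bash
cat > h.py <<'E'
from cell import *
import cv2, numpy as np
def proj(p,P):
    T=np.linalg.inv(np.array(p["world_from_camera"])); P=np.atleast_2d(P)
    c=P@T[:3,:3].T+T[:3,3]
    return np.c_[p["fx"]*c[:,0]/c[:,2]+p["cx"],p["fy"]*c[:,1]/c[:,2]+p["cy"]]
def back(p,uv,z):
    T=np.array(p["world_from_camera"]); uv=np.atleast_2d(uv)
    d=np.c_[(uv[:,0]-p["cx"])/p["fx"],(uv[:,1]-p["cy"])/p["fy"],np.ones(len(uv))]@T[:3,:3].T
    return T[:3,3]+d*((z-T[2,3])/d[:,2])[:,None]
def shoeT(x,y,z,yaw):
    c,s=np.cos(np.radians(yaw)),np.sin(np.radians(yaw))
    return lambda P:np.atleast_2d(P)@np.array([[c,-s,0],[s,c,0],[0,0,1]]).T+[x,y,z]
E
python3 - <<'E'
from h import *
p=read_camera("top"); m=masks_of("shoe",p)[0]
px=m["pixels"]; v,u=np.nonzero(px)
W=back(p,np.c_[u,v],0.03)[:,:2]
r=cv2.minAreaRect((W*1000).astype(np.float32)); print(r, px.sum())
img=p["img"]
big=cv2.resize(img[150:290,210:430],None,fx=3.6,fy=3.6,interpolation=cv2.INTER_CUBIC)
cv2.imwrite("pics/crop1.png",big)
(cx,cy),(w,h),a=r
for yaw in (a,a+90):
  if 45<yaw<135 : print("yaw",yaw)
# other masks in world
for t in ("setter","last","pliers"):
    for q in masks_of(t,p)[:1]:
        b=q["bbox"]; print(t,q["confidence"],back(p,[[b[0],b[1]],[b[2],b[3]]],0.0).round(3).tolist())
E
```

```text
((541.6064453125, 72.95350646972656), (457.4474792480469, 183.87020874023438), 75.95380401611328) 7774
yaw 75.95380401611328
setter 0.5 [[0.805, 0.087, 0.0], [0.745, 0.029, 0.0]]
last 0.94 [[0.8, -0.344, 0.0], [0.592, -0.429, 0.0]]
pliers 0.56 [[0.666, 0.522, 0.0], [0.48, 0.399, 0.0]]
```

View pics/crop1.png

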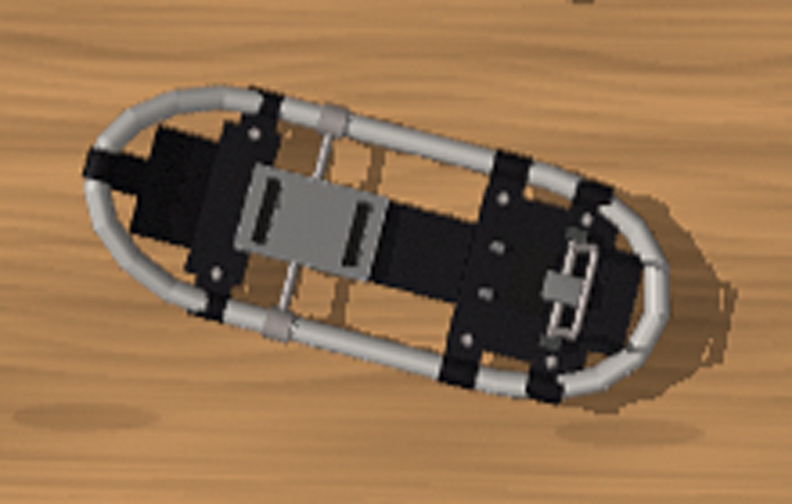

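```bash
cat >> h.py <<'E'
def overlay(p,F,crop,s,fn,extra=()):
    l,t,r,b=crop
    big=cv2.resize(p["img"][t:b,l:r],None,fx=s,fy=s,interpolation=cv2.INTER_CUBIC)
    def dr(P,c,closed=False):
        q=(proj(p,F(P))-[l,t]+.5)*s
        cv2.polylines(big,[q.round().astype(np.int32)],closed,c,1)
    for y in (-80,80): dr(np.array([[-110,y,0],[110,y,0]])/1e3,(0,0,255))
    dr(np.array([[-12,-90,0],[-12,90,0]])/1e3,(0,255,0))
    dr(np.array([[-214.5,-15,0],[-214.5,15,0]])/1e3,(255,0,255))
    dr(np.array([[0,-30,17],[110,-30,17],[110,30,17],[0,30,17]])/1e3,(255,255,0),True)
    for e in extra: dr(np.array(e)/1e3,(0,255,255))
    cv2.imwrite(fn,big)
E
python3 - <<'E'
from h import *
p=read_camera("top")
a=1.8
L=[[-140,-32,12],[-140+55*np.cos(a),-32,12+55*np.sin(a)],[-140+55*np.cos(a),32,12+55*np.sin(a)],[-140,32,12]]
overlay(p,shoeT(.5405,.069,.03,75.9),(210,150,430,290),3.6,"pics/ov1.png",[L])
p=read_camera("side")
overlay(p,shoeT(.5405,.069,.03,75.9),(235,150,345,280),4.5,"pics/ov2.png",[L])
E
```

```text
(no output)
```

View pics/ov1.png

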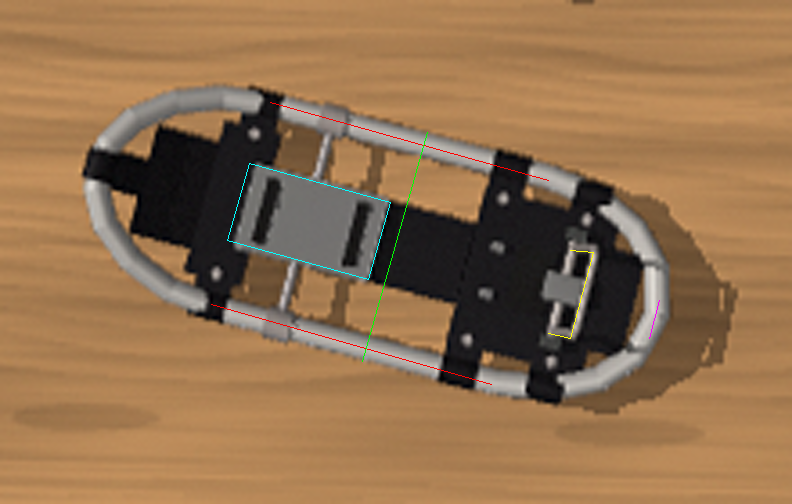

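View pics/ov2.png

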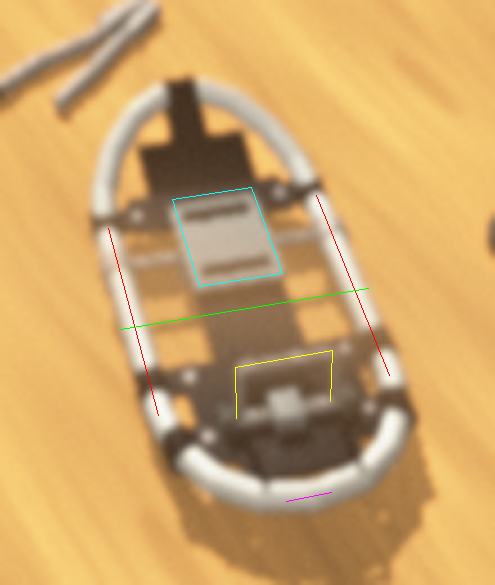

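```bash
cat >> h.py <<'E'
from scipy.spatial.transform import Rotation as Ro
def plan(targets,g,start=None,mv=0.045,ma=9.0):
    """targets: list of (pos,rpy). prints rows"""
    o=get_obs(); p,R=(np.array(o["tool_pos"]),Ro.from_euler("xyz",o["tool_rot"],degrees=True))
    print("now",p.round(4),np.round(o["tool_rot"],2),"t",round(o["time_s"],2),"F",np.round(o["force"],2),"w",round(o["grip_width"],4))
    rows=[]
    for tp,tr in targets:
        tp=np.array(tp,float); T=Ro.from_euler("xyz",tr,degrees=True)
        d=(T*R.inv()).as_rotvec(degrees=True)
        n=int(max(1,np.ceil(np.linalg.norm(tp-p)/mv),np.ceil(np.linalg.norm(d)/ma)))
        for i in range(n):
            s=R.inv().apply((tp-p)/n); w=R.inv().apply(d/n); 
            rows.append("%g "%g+" ".join("%g"%(round(v,4)+0) for v in s)+" "+" ".join("%g"%(round(v,1)+0) for v in w))
            R=Ro.from_rotvec(d/n,degrees=True)*R; p=p+0
            # keep step equal in world
        p=tp
    print(len(rows)); print("; ".join(rows))
SX,SY,YAW=.5405,.069,75.9
def S(x,y,z): return shoeT(SX,SY,.03,YAW)([x,y,z])[0]
E
python3 - <<'E'
from h import *
pre=S(-.188,0,0); pre[2]=.25
print(pre, get_obs()["force"])
plan([((.46,.25,.27),(180,0,118)),(pre,(180,0,75.9))],0)
E
```

```text
[ 0.49470038 -0.11333594  0.25      ] [ 0.19737131  0.24754982 -0.65062703]
now [0.2173 0.6126 0.2923] [179.99   0.   160.47] t 1.1 F [ 0.2   0.25 -0.65] w 0.0872
19
0 -0.035 -0.0261 0.0022 0 0 4.2; 0 -0.0368 -0.0234 0.0022 0 0 4.2; 0 -0.0385 -0.0206 0.0022 0 0 4.2; 0 -0.0399 -0.0177 0.0022 0 0 4.2; 0 -0.0411 -0.0147 0.0022 0 0 4.2; 0 -0.0421 -0.0116 0.0022 0 0 4.2; 0 -0.0428 -0.0085 0.0022 0 0 4.2; 0 -0.0433 -0.0053 0.0022 0 0 4.2; 0 -0.0436 -0.0021 0.0022 0 0 4.2; 0 -0.0436 0.0012 0.0022 0 0 4.2; 0 -0.0375 -0.0155 0.0022 0 0 4.7; 0 -0.0386 -0.0124 0.0022 0 0 4.7; 0 -0.0395 -0.0093 0.0022 0 0 4.7; 0 -0.0401 -0.006 0.0022 0 0 4.7; 0 -0.0405 -0.0027 0.0022 0 0 4.7; 0 -0.0405 0.0006 0.0022 0 0 4.7; 0 -0.0404 0.0039 0.0022 0 0 4.7; 0 -0.0399 0.0072 0.0022 0 0 4.7; 0 -0.0392 0.0104 0.0022 0 0 4.7
```

Emit:
carry_out --increments "0 -0.035 -0.026 0.002 0 0 4.2; 0 -0.037 -0.023 0.002 0 0 4.2; 0 -0.039 -0.021 0.002 0 0 4.2; 0 -0.04 -0.018 0.002 0 0 4.2; 0 -0.041 -0.015 0.002 0 0 4.2; 0 -0.042 -0.012 0.002 0 0 4.2; 0 -0.043 -0.009 0.002 0 0 4.2; 0 -0.043 -0.005 0.002 0 0 4.2; 0 -0.044 -0.002 0.002 0 0 4.2; 0 -0.044 0.001 0.002 0 0 4.2; 0 -0.038 -0.016 0.002 0 0 4.7; 0 -0.039 -0.012 0.002 0 0 4.7; 0 -0.04 -0.009 0.002 0 0 4.7; 0 -0.04 -0.006 0.002 0 0 4.7; 0 -0.04 -0.003 0.002 0 0 4.7; 0 -0.04 0.001 0.002 0 0 4.7" --force 20

```text
time_s: 3.1
tool_pos: [0.4792, -0.0138, 0.2581]
tool_rot: [180.0, -0.5, 88.0]
force: [-0.4, -0.0, 0.7]
grip_width: 0.0005
```

Run:
```python
from h import *
pre=S(-.188,0,0); pre[2]=.25
plan([(pre,(180,0,75.9))],0)
p=read_camera("wrist"); cv2.imwrite("pics/w1.png",p["img"])
print(p["world_from_camera"],[ (t,[(m["bbox"],m["confidence"]) for m in masks_of(t,p)]) for t in ("lifter_bar","shoe")])
```

```text
now [ 0.4792 -0.0138  0.2581] [179.99  -0.48  88.01] t 3.1 F [-0.4  -0.03  0.72] w 0.0005
3
0 -0.033 0.0063 0.0024 0 -0.2 4; 0 -0.0325 0.0086 0.0025 0 -0.2 4; 0 -0.0318 0.0109 0.0026 0 -0.2 4
[[ 9.99406120e-01 -3.33195058e-02 -8.78735532e-03  4.81564816e-01]
 [-3.44581558e-02 -9.67873760e-01 -2.49064290e-01  5.44880718e-02]
 [-2.06351579e-04  2.49219172e-01 -9.68447088e-01  3.51504273e-01]
 [ 0.00000000e+00  0.00000000e+00  0.00000000e+00  1.00000000e+00]] [('lifter_bar', []), ('shoe', [([273.1, 0.8, 476.8, 220.7], 0.73)])]
```

View pics/w1.png

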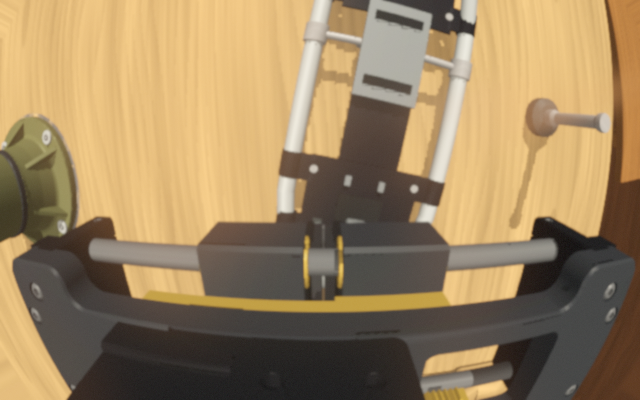

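```bash
cat >> h.py <<'E'
_pin=proj
def proj(p,P):
    if p.get("name","")!="wrist" and not p.get("fish"): return _pin(p,P)
    T=np.linalg.inv(np.array(p["world_from_camera"])); c=np.atleast_2d(P)@T[:3,:3].T+T[:3,3]
    rr=np.hypot(c[:,0],c[:,1]); th=np.arctan2(rr,c[:,2])
    return np.c_[p["fx"]*th*c[:,0]/rr+p["cx"],p["fy"]*th*c[:,1]/rr+p["cy"]]
def backf(p,uv,z):
    T=np.array(p["world_from_camera"]); uv=np.atleast_2d(uv)
    a=np.c_[(uv[:,0]-p["cx"])/p["fx"],(uv[:,1]-p["cy"])/p["fy"]]; r=np.hypot(*a.T)
    d=np.c_[a*(np.sin(r)/r)[:,None],np.cos(r)]@T[:3,:3].T
    return T[:3,3]+d*((z-T[2,3])/d[:,2])[:,None]
E
python3 - <<'E'
from h import *
p=read_camera("wrist"); p["fish"]=1; print(p.keys())
overlay(p,shoeT(SX,SY,.03,YAW),(230,0,540,225),2.55,"pics/ov3.png")
E
```

```text
dict_keys(['img', 'fx', 'fy', 'cx', 'cy', 'world_from_camera', 'shot', 'fish'])
```

View pics/ov3.png

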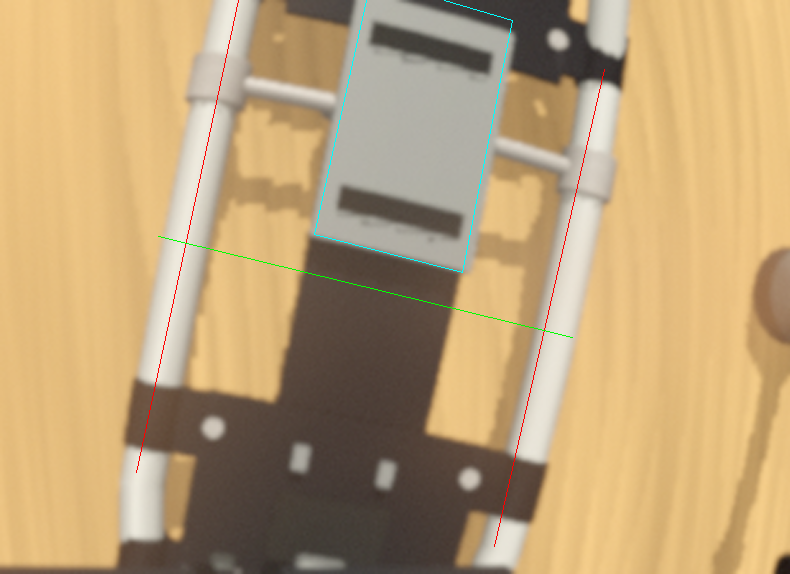

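Emit:
carry_out --increments "0 -0.033 0.006 0.003 0 -0.2 4; 0 -0.033 0.009 0.003 0 0 4; 0 -0.032 0.011 0.003 0 0 4; 0 0 0 0.04 0 0 0; 0 0 0 0.03 0 0 0"

```text
time_s: 3.92
tool_pos: [0.498, -0.1123, 0.1787]
tool_rot: [179.7, -0.6, 76.0]
force: [-0.0, 0.6, 0.7]
grip_width: 0.0006
```

Run:
```python
from h import *
pre=S(-.188,0,0); pre[2]=.145
plan([(pre,(180,0,75.9))],0)
```

```text
now [ 0.498  -0.1123  0.1787] [179.74  -0.56  75.99] t 3.92 F [-0.01  0.57  0.72] w 0.0006
1
0 -0.0022 -0.0031 0.0337 0.3 -0.6 0.1
```

Emit:
carry_out --increments "0 -0.002 -0.003 0.034 0.3 -0.6 0; 0 0.01 0 0 0 0 0; 0 0.01 0 0 0 0 0; 0 0.01 0 0 0 0 0; 0 0.01 0 0 0 0 0"

```text
time_s: 4.55
tool_pos: [0.5056, -0.0735, 0.1449]
tool_rot: [-179.9, 0.1, 75.8]
force: [-0.9, -2.7, -1.2]
grip_width: 0.0007
```

Run:
```python
from h import *
plan([(S(-.105,0,.115),(180,0,75.9))],0,mv=.012)
p=read_camera("side"); overlay(p,shoeT(SX,SY,.03,YAW),(235,150,345,280),4.5,"pics/ov4.png")
```

```text
now [ 0.5056 -0.0735  0.1449] [-1.7994e+02  1.0000e-01  7.5830e+01] t 4.55 F [-0.87 -2.69 -1.25] w 0.0007
4
0 0.0104 -0.0002 0 0 0 0; 0 0.0104 -0.0002 0 0 0 0; 0 0.0104 -0.0002 0 0 0 0; 0 0.0104 -0.0002 0 0 0 0
```

View pics/ov4.png

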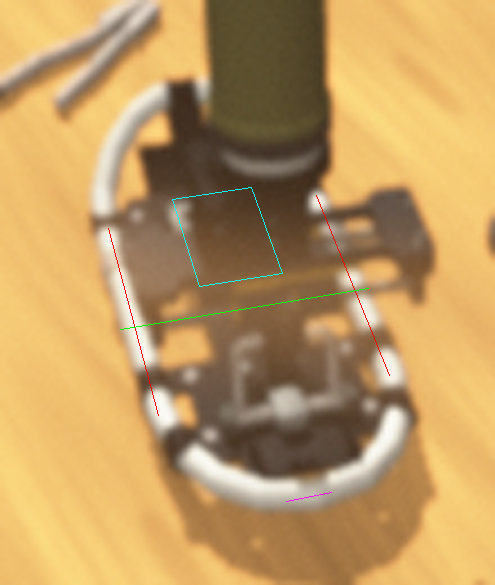

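Emit:
carry_out --increments "0 0.01 0 0 0 0 0; 0 0.01 0 0 0 0 0; 0 0.01 0 0 0 0 0; 0 0.01 0 0 0 0 0; 0 0.006 0 0 0 0 0"

```text
time_s: 5.22
tool_pos: [0.5181, -0.0235, 0.145]
tool_rot: [-180.0, -0.0, 75.9]
force: [0.2, -0.4, -0.9]
grip_width: 0.0005
```

Run:
```python
from h import *
plan([(S(-.105,0,.115),(180,0,75.9))],0,mv=.012)
p=read_camera("side"); overlay(p,shoeT(SX,SY,.03,YAW),(235,150,345,280),4.5,"pics/ov5.png")
```

```text
now [ 0.5181 -0.0235  0.145 ] [-179.98   -0.     75.95] t 5.22 F [ 0.18 -0.36 -0.86] w 0.0005
1
0 -0.0098 -0.0008 0 0 0 0
```

View pics/ov5.png

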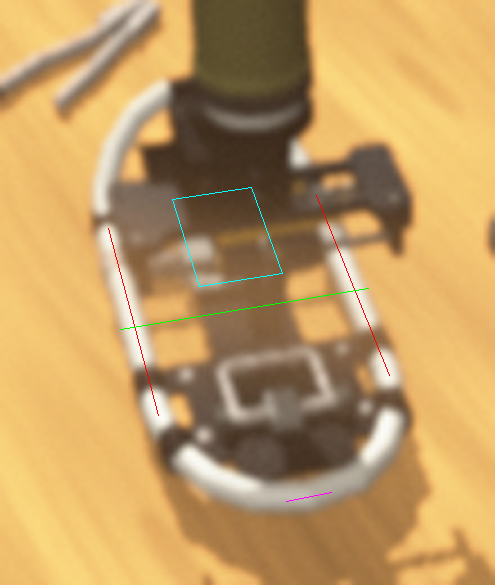

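Run:
```python
from h import *
q=S(-.012,-.08,.0); print(q)
up=np.array(get_obs()["tool_pos"])+[0,0,.06]
q[2]=.19
plan([(up,(180,0,75.9)),(q,(180,0,75.9))],0.48,mv=.04)
```

```text
[0.61516638 0.03787233 0.03      ]
now [ 0.5183 -0.0227  0.145 ] [-1.7999e+02 -3.0000e-02  7.6010e+01] t 5.28 F [ 0.3   1.14 -0.22] w 0.0004
5
0.48 0 0 -0.03 0 0 0.1; 0.48 0 0 -0.03 0 0 0.1; 0.48 0.0274 0.0264 0.005 0 0 0; 0.48 0.0274 0.0264 0.005 0 0 0; 0.48 0.0274 0.0264 0.005 0 0 0
```

Emit:
carry_out --increments "0 0 0 -0.03 0 0 0; 0.48 0 0 -0.03 0 0 0; 0.48 0.027 0.026 0.002 0 0 0; 0.48 0.027 0.026 0.002 0 0 0; 0.48 0.027 0.026 0.002 0 0 0; 0.48 0 0 0 0 0 0"

```text
time_s: 6.02
tool_pos: [0.6186, 0.0435, 0.204]
tool_rot: [179.7, -0.5, 76.1]
force: [-0.6, -0.3, 0.3]
grip_width: 0.0391
```

Run:
```python
from h import *
q=S(-.012,-.08,.051)
plan([(q,(180,0,75.9))],0.48,mv=.04)
L=[[-140,-32,12],[-85,-32,12],[-85,32,12],[-140,32,12]]
p=read_camera("side"); overlay(p,shoeT(SX,SY,.03,YAW),(235,150,345,280),4.5,"pics/ov6.png",[L])
p=read_camera("top"); overlay(p,shoeT(SX,SY,.03,YAW),(210,150,430,290),3.6,"pics/ov7.png",[L])
p=read_camera("wrist"); p["fish"]=1
overlay(p,shoeT(SX,SY,.03,YAW),(140,0,540,300),2.,"pics/ov8.png",[L])
```

```text
now [0.6186 0.0435 0.204 ] [179.71  -0.54  76.14] t 6.03 F [-0.61 -0.3   0.33] w 0.0391
4
0.48 -0.0019 -0.0007 0.0307 0.1 -0.1 0.1; 0.48 -0.0018 -0.0006 0.0307 0.1 -0.1 0.1; 0.48 -0.0017 -0.0006 0.0308 0.1 -0.1 0.1; 0.48 -0.0016 -0.0005 0.0308 0.1 -0.1 0.1
```

View pics/ov6.png

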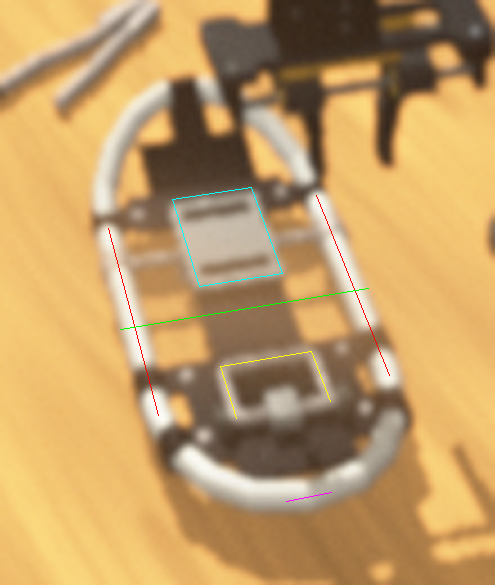

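View pics/ov7.png

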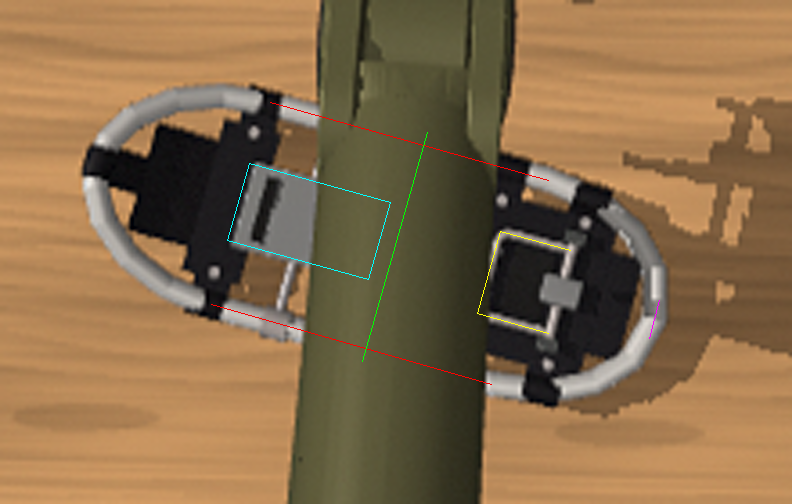

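View pics/ov8.png

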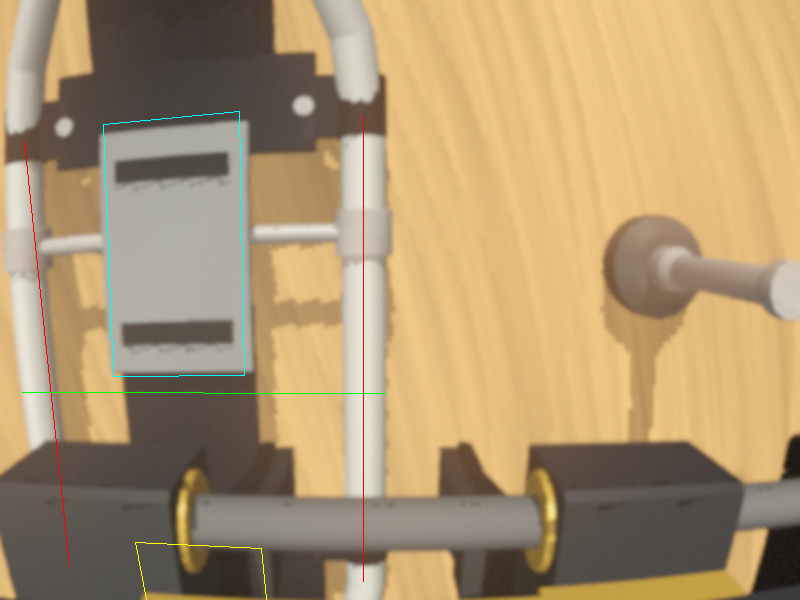

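Emit:
carry_out --increments "0.48 -0.002 -0.001 0.03 0.3 -0.5 0; 0.48 -0.002 -0.001 0.03 0 0 0; 0.48 -0.002 -0.001 0.03 0 0 0; 0.48 -0.001 0 0.02 0 0 0; 0.48 0 0 0.008 0 0 0"

```text
time_s: 6.8
tool_pos: [0.6105, 0.0296, 0.087]
tool_rot: [179.8, -0.2, 75.5]
force: [-0.4, 0.2, 0.7]
grip_width: 0.0417
```

Run:
```python
from h import *
plan([(S(-.012,-.08,.051),(180,0,75.9))],0.48,mv=.04)
```

```text
now [0.6105 0.0296 0.087 ] [179.84  -0.18  75.51] t 6.8 F [-0.42  0.24  0.68] w 0.0417
1
0.48 0.0091 0.0024 0.006 0.2 -0.2 -0.4
```

Emit:
carry_out --increments "0.48 0.009 0.002 0.006 0.2 -0.2 -0.4; 0.48 0 0 0 0 0 0; 0 0 0 0 0 0 0; 0 0 0 0 0 0 0; 0 0 0 0 0 0 0" --force 12

```text
time_s: 7.42
tool_pos: [0.6169, 0.039, 0.0835]
tool_rot: [179.8, -0.1, 76.0]
force: [-5.6, 0.9, 0.3]
grip_width: 0.0192
```

Run:
```python
from h import *
o=get_obs(); print(o)
p=read_camera("wrist"); p["fish"]=1
overlay(p,shoeT(SX,SY,.03,YAW),(140,0,540,300),2.,"pics/ov9.png")
```

```text
{'time_s': 7.425, 'qpos': array([-29.48382134,  26.88235442,  29.01827103, 101.0199657 ,
       -15.42298753,  55.86625524,  -8.44049724]), 'joint_velocities': array([-0.17058769, -0.34909379, -0.30070721,  0.76483184,  0.05875149,
        0.64192929, -0.0402093 ]), 'effort': array([-1.15921225e-01, -4.68499303e+01,  7.26182923e+00, -2.56781012e+01,
        1.07787029e-03, -6.33238032e-01,  2.48331409e-03]), 'tool_pos': array([0.61685619, 0.0389797 , 0.08347101]), 'tool_rot': array([ 1.79838203e+02, -9.87980423e-02,  7.59598826e+01]), 'force': array([-5.56577414,  0.94355964,  0.28718965]), 'wrist_torque': array([0.1517203 , 1.177264  , 0.04530781]), 'grip_width': 0.019209137280327353}
```

View pics/ov9.png

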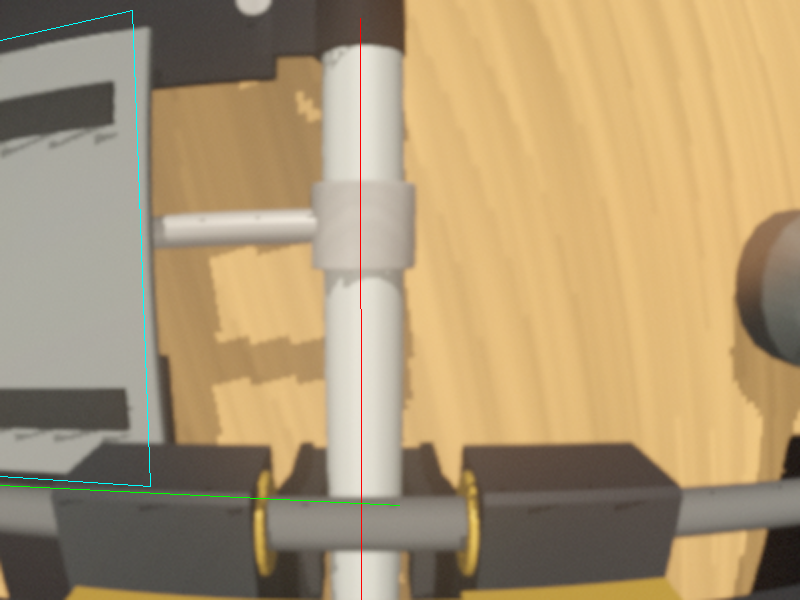

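Emit:
carry_out --increments "0 0 -0.003 -0.012 0 0 0; 0 0 -0.006 -0.012 0 0 0; 0 0 -0.007 -0.012 0 0 0; 0 0 -0.008 -0.012 0 0 0; 0 0 -0.01 -0.012 0 0 0; 0 0 -0.012 -0.012 0 0 0; 0 0 0 0 0 0 0"

```text
time_s: 8.35
tool_pos: [0.5693, 0.0502, 0.1612]
tool_rot: [179.6, -0.2, 75.9]
force: [0.8, -0.7, -2.6]
grip_width: 0.0187
```

Run:
```python
from h import *
plan([],0)
p=read_camera("wrist"); cv2.imwrite("pics/w10.png",p["img"])
p=read_camera("side"); cv2.imwrite("pics/s10.png",cv2.resize(p["img"][120:300,200:380],None,fx=3.3,fy=3.3,interpolation=cv2.INTER_CUBIC))
```

```text
now [0.5693 0.0502 0.1612] [179.65  -0.18  75.93] t 8.35 F [ 0.76 -0.69 -2.57] w 0.0187
0
```

View pics/w10.png

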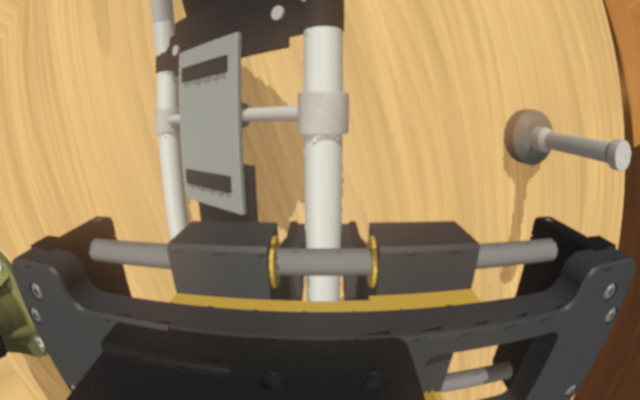

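View pics/s10.png

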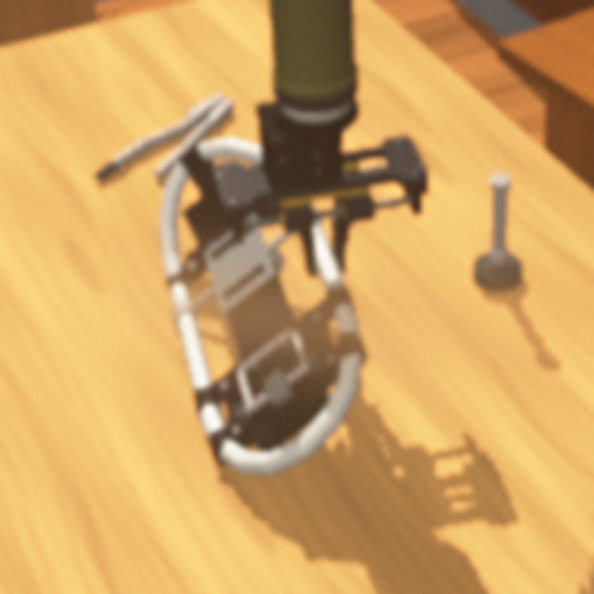

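Emit:
carry_out --increments "0 0 -0.01 -0.01 0 0 0; 0 0 -0.011 -0.01 0 0 0; 0 0 -0.011 -0.009 0 0 0; 0 0 -0.012 -0.008 0 0 0; 0 0 -0.012 -0.006 0 0 0; 0 0 -0.012 -0.005 0 0 0; 0 0 0 0 0 0 0"

```text
time_s: 9.32
tool_pos: [0.5042, 0.0659, 0.215]
tool_rot: [178.9, -0.3, 75.8]
force: [0.8, -0.4, -0.5]
grip_width: 0.0187
```

Run:
```python
from h import *
plan([],0)
p=read_camera("wrist"); cv2.imwrite("pics/w11.png",p["img"])
p=read_camera("side"); cv2.imwrite("pics/s11.png",cv2.resize(p["img"][120:300,200:380],None,fx=3.3,fy=3.3,interpolation=cv2.INTER_CUBIC))
```

```text
now [0.5042 0.0659 0.215 ] [178.88  -0.32  75.83] t 9.32 F [ 0.78 -0.42 -0.47] w 0.0187
0
```

View pics/w11.png

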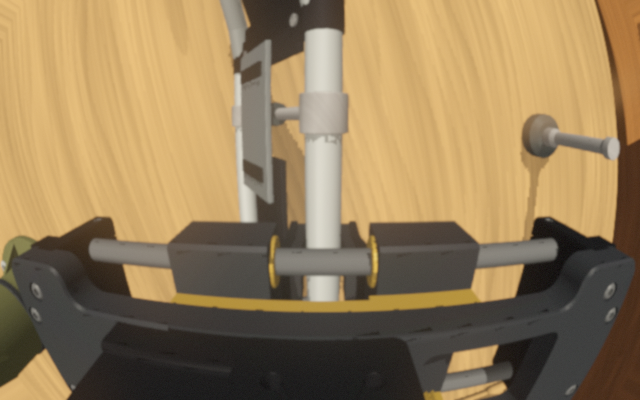

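View pics/s11.png

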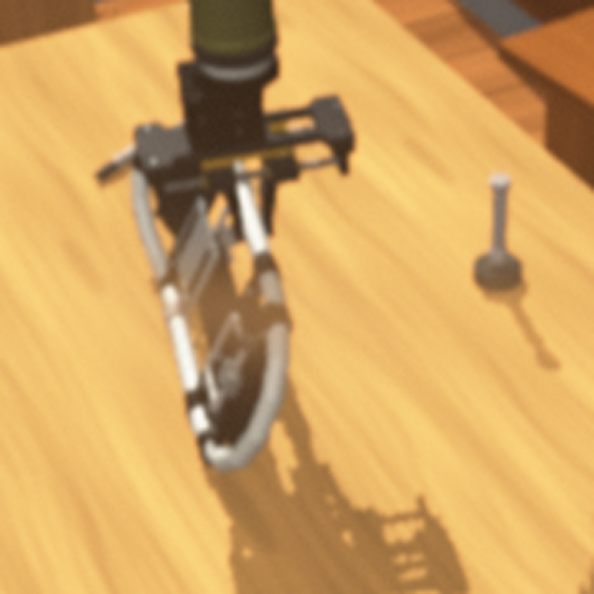

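```bash
cat >> h.py <<'E'
def tilt(p,lp,rp,zr):
    """print left-rail pts at .0095, right pts at zr, in tool-yaw frame"""
    o=get_obs(); yaw=np.radians(o["tool_rot"][2]); tx=np.array([np.cos(yaw),np.sin(yaw)]); ty=np.array([np.sin(yaw),-np.cos(yaw)])
    for n,a,z in (("L",lp,.0095),("R",rp,zr)):
        W=backf(p,a,z)[:,:2]-np.array(o["tool_pos"])[:2]
        print(n,"tool x",(W@tx).round(4),"tool y",(W@ty).round(4))
E
python3 - <<'E'
from h import *
p=read_camera("wrist")
tilt(p,[[240,130],[248,215]],[[322,60],[323,150],[323,200]],.1615)
E
```

```text
L tool x [ 0.055  -0.0319] tool y [-0.0769 -0.0733]
R tool x [0.0945 0.0517 0.0271] tool y [0.0005 0.001  0.001 ]
```

Emit:
carry_out --increments "0 0 0 0.005 0 0 0; 0 0 0 0.005 0 0 0; 0 0 0 0 0 0 0"

```text
time_s: 9.85
tool_pos: [0.5129, 0.0635, 0.209]
tool_rot: [177.9, -0.4, 75.6]
force: [1.7, -0.1, -1.4]
grip_width: 0.0183
```

Run:
```python
from h import *
plan([],0)
p=read_camera("wrist"); cv2.imwrite("pics/w12.png",p["img"][:230])
p=read_camera("side"); cv2.imwrite("pics/s12.png",cv2.resize(p["img"][120:300,200:380],None,fx=3.3,fy=3.3,interpolation=cv2.INTER_CUBIC))
```

```text
now [0.5129 0.0635 0.209 ] [177.92  -0.44  75.64] t 9.85 F [ 1.67 -0.05 -1.45] w 0.0183
0
```

View pics/w12.png

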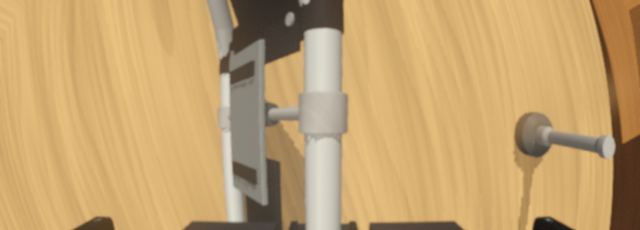

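View pics/s12.png

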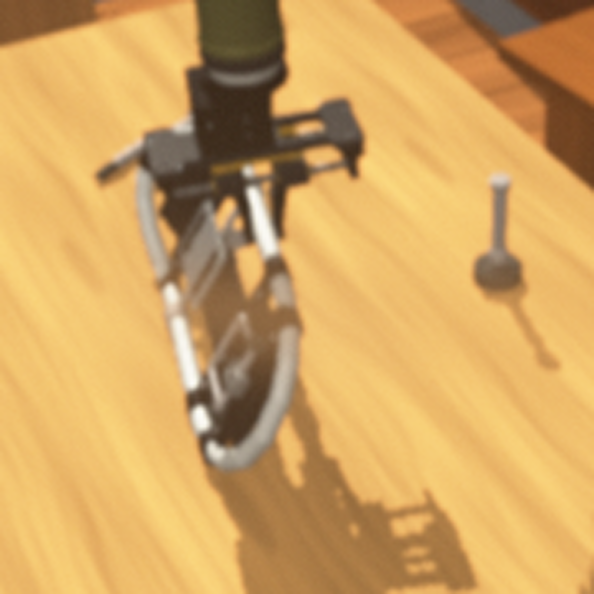

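Run:
```python
from h import *
o=get_obs(); print(o["wrist_torque"],o["tool_pos"],o["tool_rot"])
p=read_camera("wrist")
R=Ro.from_euler("xyz",o["tool_rot"],degrees=True); g=np.array(o["tool_pos"])+R.apply([0,0,.051]); print("grasp",g, "tooly",R.apply([0,1,0]))
tilt(p,[[224,130],[237,220]],[[322,60],[323,150],[323,200]],g[2])
# solve plate corners? plate outer-left edge
```

```text
[-0.38724201 -0.69965475 -0.08654563] [0.51279816 0.06357423 0.20896375] [177.90655454  -0.42532457  75.67186527]
grasp [0.51469684 0.06347975 0.15799919] tooly [ 0.96818056 -0.24757237  0.03652838]
L tool x [ 0.0565 -0.0345] tool y [-0.0876 -0.08  ]
R tool x [0.0943 0.052  0.0278] tool y [0.0017 0.0022 0.0022]
```

```bash
cat >> h.py <<'E'
def pose_from_grip(th,gz=.0535,gx=-.012,yoff=0.0,pit=0.):
    """shoe with right rail at grasp; th deg of roll up; returns function shoe pts->world"""
    o=get_obs(); R=Ro.from_euler("xyz",o["tool_rot"],degrees=True)
    g=np.array(o["tool_pos"])+R.apply([0,yoff,gz])
    yaw=o["tool_rot"][2]
    RS=Ro.from_euler("z",yaw,degrees=True)*Ro.from_euler("y",pit,degrees=True)*Ro.from_euler("x",-th,degrees=True)
    return (lambda P:RS.apply(np.atleast_2d(P)-[gx,-.08,0])+g), g
E
python3 - <<'E'
from h import *
for n in ("side","wrist"):
  p=read_camera(n); p["fish"]=n=="wrist"
  for th in (58,63):
    F,g=pose_from_grip(th,yoff=.002)
    print(th,g,"left z",F([0,.08,0])[0])
    L=[[-140,-32,12],[-85,-32,12],[-85,32,12],[-140,32,12]]
    if n=="side": overlay(p,F,(230,130,310,270),4.2,f"pics/fit_{n}{th}.png",[L])
    else: overlay(p,F,(200,0,400,230),2.6,f"pics/fit_{n}{th}.png",[L])
a=[cv2.imread(f"pics/fit_side{t}.png") for t in (58,63)]; cv2.imwrite("pics/fs.png",np.hstack(a))
a=[cv2.imread(f"pics/fit_wrist{t}.png")[:, :390] for t in (58,63)]; cv2.imwrite("pics/fw.png",np.hstack(a))
E
```

```text
58 [0.516627   0.06304402 0.15561776] left z [0.43743698 0.09562915 0.01993007]
63 [0.516627   0.06304402 0.15561776] left z [0.44920862 0.09262629 0.01305672]
58 [0.51656671 0.06304162 0.15566391] left z [0.43737547 0.09562377 0.01997622]
63 [0.51656671 0.06304162 0.15566391] left z [0.44914722 0.09262135 0.01310287]
```

View pics/fs.png

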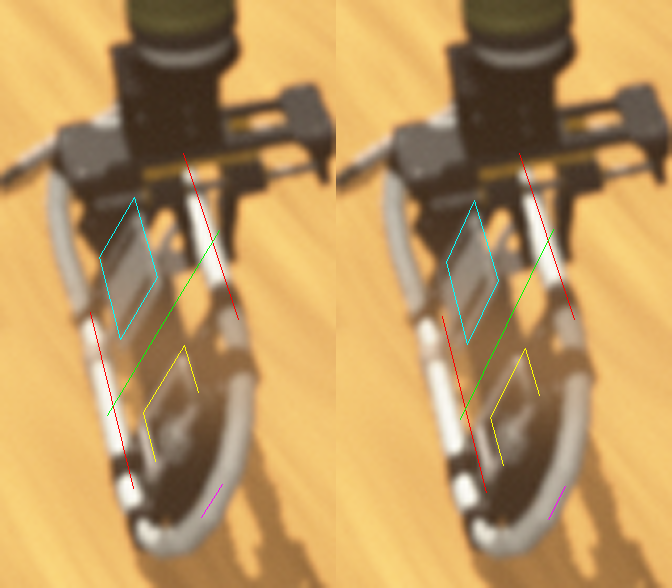

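View pics/fw.png

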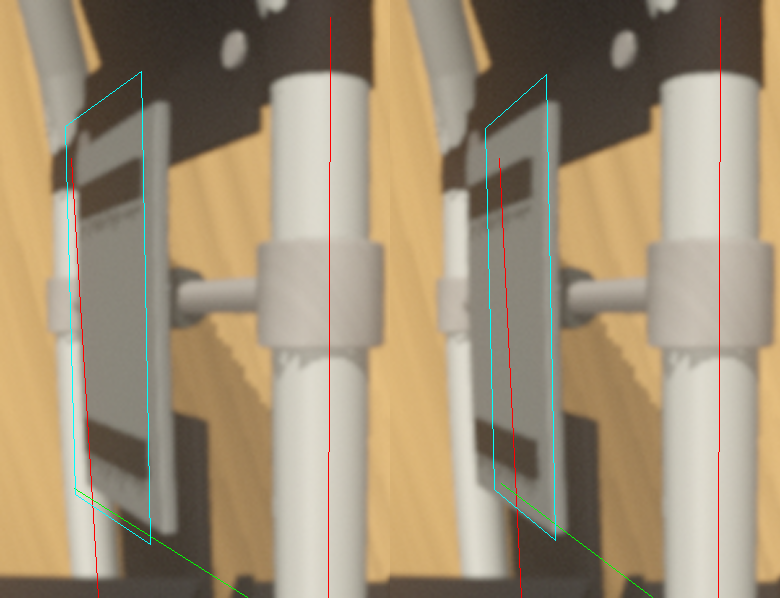

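```bash
cat >> h.py <<'E'
def fitshow(name,cands,yoff=.002,gx=-.0105,gz=.0535):
  A=[];B=[]
  ps=read_camera("side"); pw=read_camera("wrist"); pw["fish"]=1
  for i,(th,pit) in enumerate(cands):
    F,g=pose_from_grip(th,yoff=yoff,pit=pit,gx=gx,gz=gz)
    print(th,pit,"left z at -110,0,110:",F(np.array([[-.11,.08,0],[0,.08,0],[.11,.08,0]]))[:,2].round(4))
    L=[[-140,-32,12],[-85,-32,12],[-85,32,12],[-140,32,12]]
    u,v=proj(ps,F([-.05,0,0]))[0].astype(int)
    overlay(ps,F,(u-42,v-75,u+42,v+65),4.2,"pics/_a.png",[L]); A.append(cv2.imread("pics/_a.png"))
    overlay(pw,F,(200,0,350,230),2.6,"pics/_a.png",[L]); B.append(cv2.imread("pics/_a.png"))
  cv2.imwrite(f"pics/{name}_s.png",np.hstack(A)); cv2.imwrite(f"pics/{name}_w.png",np.hstack(B))
E
python3 - <<'E'
from h import *
fitshow("f1",[(60,-4),(62,-6)])
E
```

```text
60 -4 left z at -110,0,110: [0.0105 0.0182 0.0259]
62 -6 left z at -110,0,110: [0.0048 0.0163 0.0278]
```

View pics/f1_s.png

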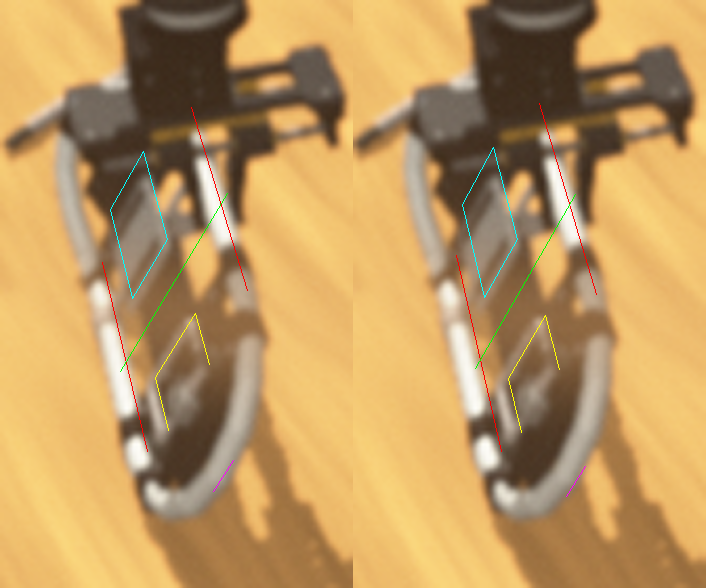

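View pics/f1_w.png

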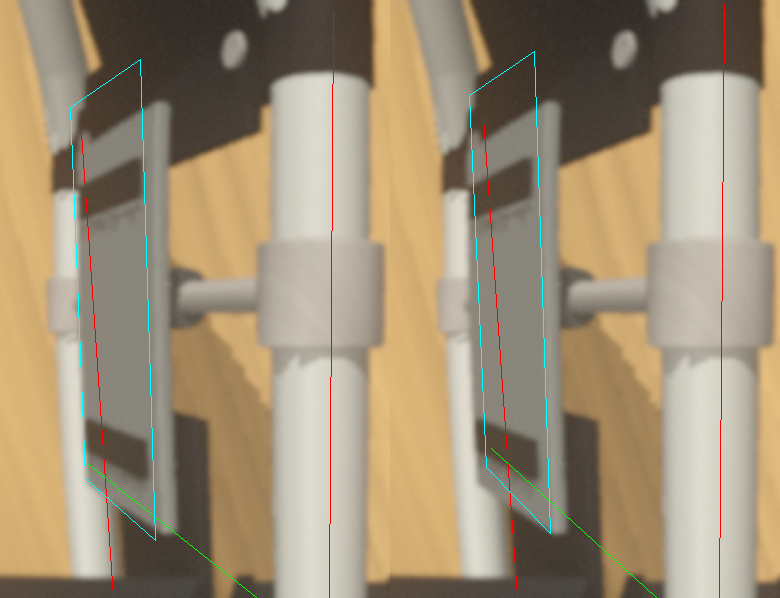

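Run:
```python
from h import *
p=read_camera("side"); l,t,r,b=245,135,305,275
big=cv2.resize(p["img"][t:b,l:r],None,fx=5,fy=5,interpolation=cv2.INTER_CUBIC)
big=cv2.convertScaleAbs(big,alpha=1.3)
cv2.imwrite("pics/s13.png",cv2.resize(big,None,fx=.85,fy=.85))
```

```text
(no output)
```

View pics/s13.png

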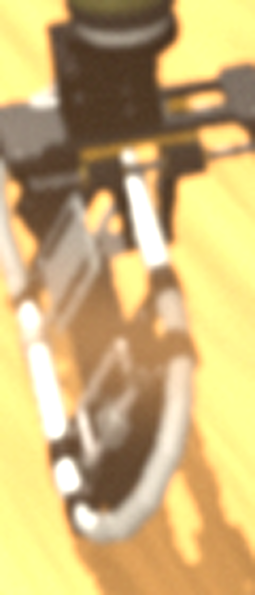

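```bash
cat > fit.py <<'E'
from h import *
from scipy.optimize import least_squares
def fit(side_lines,side_pts,wr_lines,x0=(60,-2,-.01,0,.0535,0),prior=(99,99,.006,.002,.003,2.),wr_pts=()):
    ps=read_camera("side"); pw=read_camera("wrist"); pw["fish"]=1
    o=get_obs(); R=Ro.from_euler("xyz",o["tool_rot"],degrees=True); yaw=o["tool_rot"][2]
    def F(q):
        th,pit,gx,yo,gz,dy=q
        g=np.array(o["tool_pos"])+R.apply([0,yo,gz])
        RS=Ro.from_euler("z",yaw+dy,degrees=True)*Ro.from_euler("y",pit,degrees=True)*Ro.from_euler("x",-th,degrees=True)
        return lambda P:RS.apply(np.atleast_2d(P)-[gx,-.08,0])+g
    def res(q):
        f=F(q); e=[]
        for p,ls in ((ps,side_lines),(pw,wr_lines)):
            for A,B,pts in ls:
                a,b=proj(p,f(np.array([A,B])/1e3)); n=np.array([-(b-a)[1],(b-a)[0]])/np.linalg.norm(b-a)
                e+=list((np.array(pts)-a)@n)
        for p,pp in ((ps,side_pts),(pw,wr_pts)):
            for P,uv in pp: e+=list(proj(p,f(np.array(P)/1e3))[0]-uv)
        e=np.array(e)
        return np.r_[e,(np.array(q)-x0)/np.array(prior)]
    s=least_squares(res,x0,x_scale=[1,1,.002,.001,.001,1],loss="soft_l1")
    print("th,pit,gx,yo,gz,dyaw",s.x.round(4)); r=res(s.x); print("res px",r[:-6].round(1))
    f=F(s.x); print("left rail z -110,0,110",f(np.array([[-.11,.08,0],[0,.08,0],[.11,.08,0]]))[:,2].round(4),"L xy",f([-.012,.08,0])[0].round(4),"R",f([-.012,-.08,0])[0].round(4), "slope sd",np.sqrt(np.diag(np.linalg.inv(s.jac.T@s.jac))).round(4))
    return s.x,f
RR=([-60,-80,0],[60,-80,0]); LL=([-90,80,0],[60,80,0])
E
python3 - <<'E'
from fit import *
sl=[(*RR,[(275.6,173.8),(281.5,193.8)]),(*LL,[(252.1,209.1),(257.9,233.8)])]
sp=[([-85,-32,12],(273.7,216.2)),([-85,32,12],(264.5,231.5)),([-140,32,12],(267.8,242.8))]
wl=[([20,-80,0],[80,-80,0],[(322.7,57.7),(323,192.3)]),([-40,80,0],[60,80,0],[(236.5,215.4),(228.8,88.5),(232.5,153.8)])]
fit(sl,sp,wl)
E
```

```text
th,pit,gx,yo,gz,dyaw [ 5.94883e+01 -1.09700e+00 -7.00000e-04  2.00000e-04  5.64000e-02
  4.80000e-02]
res px [ 0.6  0.  -0.5 -0.7 -0.1  0.1 -0.1  0.4 -0.1  0.1 -1.  -0.2 -0.3 -0.4
  0.3]
left rail z -110,0,110 [0.0129 0.015  0.0171] L xy [0.4339 0.0751 0.0148] R [0.512  0.0526 0.1526] slope sd [5.2880e-01 3.2415e+00 5.5000e-03 5.0000e-04 3.8000e-03 3.8280e-01]
```

Emit:
carry_out --increments "0 0 -0.009 -0.004 1 0 0; 0 0 -0.009 -0.004 1 0 0; 0 0 -0.009 -0.004 0.5 0 0; 0 0 -0.009 -0.003 0 0 0; 0 0 -0.009 -0.002 0 0 0; 0 0 -0.009 -0.002 0 0 0; 0 0 0 0 0 0 0" --force 6

```text
time_s: 11.22
tool_pos: [0.4543, 0.0786, 0.2273]
tool_rot: [-179.2, -0.4, 75.8]
force: [0.2, -2.0, 2.1]
grip_width: 0.0187
```

Run:
```python
from h import *
plan([],0)
p=read_camera("wrist"); cv2.imwrite("pics/w14.png",cv2.resize(p["img"][:230,180:400],None,fx=2.6,fy=2.6))
p=read_camera("side"); cv2.imwrite("pics/s14.png",cv2.resize(p["img"][120:290,220:340],None,fx=3.5,fy=3.5,interpolation=cv2.INTER_CUBIC))
```

```text
now [0.4543 0.0786 0.2273] [-179.18   -0.37   75.81] t 11.22 F [ 0.23 -1.96  2.13] w 0.0187
0
```

View pics/w14.png

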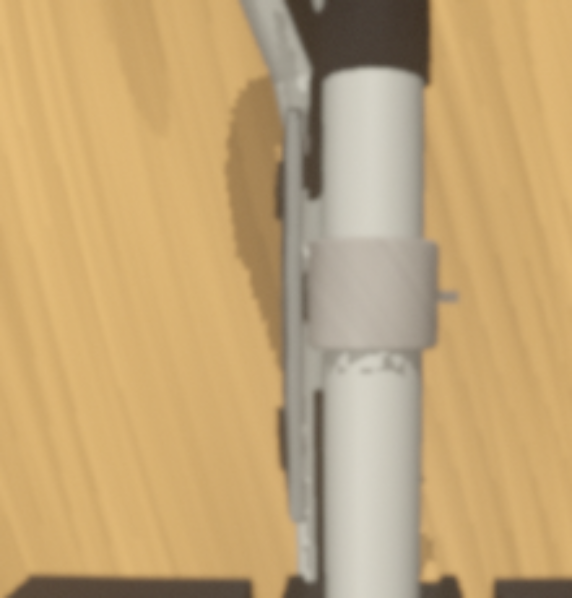

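View pics/s14.png

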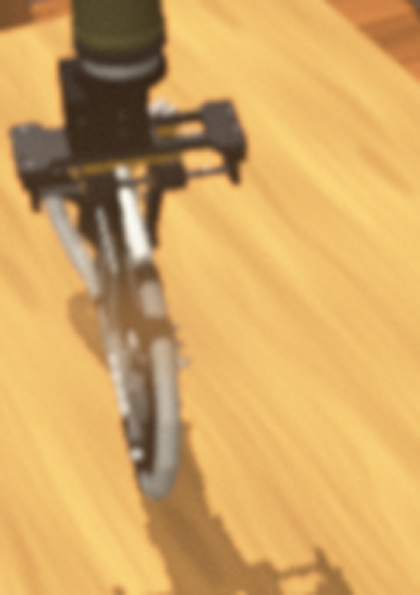

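Run:
```python
from fit import *
p=read_camera("wrist")
o=get_obs(); print(o["tool_rot"],o["force"],o["wrist_torque"])
tilt(p,[[298/2.6+180,215]],[[322.8,150],[322.8,200]],.173)
# s14: scale 3.5 origin (220,120)
f=lambda u,v:(u/3.5+220,v/3.5+120)
sl=[(*RR,[f(124,180),f(141,255)])]
wl=[([20,-80,0],[80,-80,0],[(322.8,57.7),(323,192.3)])]
wp=[]
# left rail left-edge: axis minus radius
wl.append(([-40,80,0],[30,80,0],[(298/2.6+180+8.5,215)]))
sp=[([-224,0,0],f(158,497)),]
sp=[]
fit(sl,sp,wl,x0=(80,0,-.006,0,.0545,0),prior=(99,3,.006,.002,.002,.5))
p=read_camera("top"); cv2.imwrite("pics/t14.png",cv2.resize(p["img"][130:330,200:440],None,fx=3,fy=3))
```

```text
[-179.20665101   -0.36068037   75.75664046] [ 0.00791657 -0.20961999  3.43731376] [-0.01695    -0.02549538 -0.01107611]
L tool x [-0.0362] tool y [-0.0331]
R tool x [0.0516 0.0268] tool y [-0.0008 -0.0008]
th,pit,gx,yo,gz,dyaw [ 8.17905e+01 -3.91600e-01 -6.00000e-03  0.00000e+00  5.45000e-02
 -8.50000e-03]
res px [ 0.5 -0.5 -0.1  0.1  0. ]
left rail z -110,0,110 [0.0136 0.0143 0.0151] L xy [0.4314 0.0797 0.0142] R [0.4533 0.073  0.1726] slope sd [4.593e-01 2.983e+00 6.000e-03 5.000e-04 2.000e-03 3.712e-01]
```

View pics/t14.png

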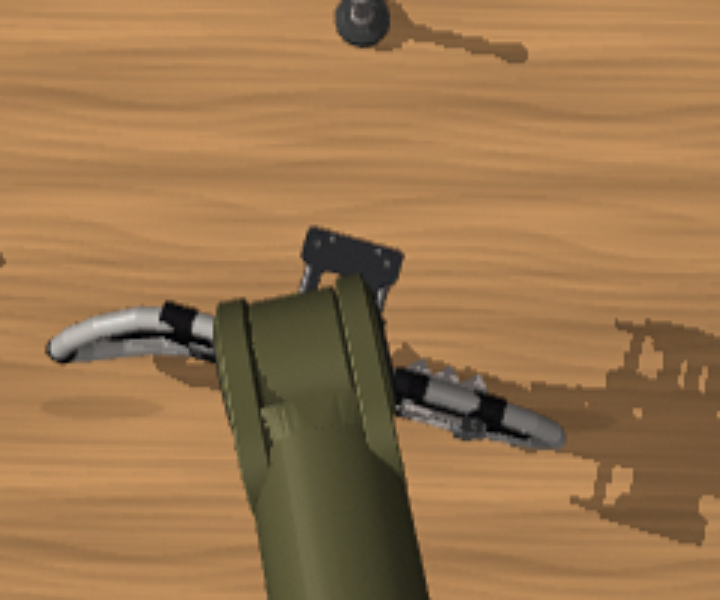

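Emit:
carry_out --increments "0 0 0 0.003 0 0 0; 0 0 -0.004 0.002 0 0 0; 0 0 -0.005 0 0 0 0; 0 0 -0.005 0 0 0 0; 0 0 -0.005 0 -0.5 0 0; 0 0 0 0 0 0 0"

```text
time_s: 12.28
tool_pos: [0.4404, 0.0824, 0.2255]
tool_rot: [179.7, -0.5, 75.6]
force: [0.1, -0.3, 3.7]
grip_width: 0.0187
```

Run:
```python
from h import *
plan([],0); print(get_obs()["qpos"].round(1))
p=read_camera("wrist"); cv2.imwrite("pics/w15.png",cv2.resize(p["img"][:230,180:400],None,fx=2.6,fy=2.6))
p=read_camera("side"); cv2.imwrite("pics/s15.png",cv2.resize(p["img"][120:290,220:340],None,fx=3.5,fy=3.5,interpolation=cv2.INTER_CUBIC))
```

```text
now [0.4404 0.0824 0.2255] [179.75  -0.48  75.63] t 12.28 F [ 0.12 -0.33  3.7 ] w 0.0187
0

[-42.4  -5.4  27.4 116.6   2.4  67.8 -30.4]
```

View pics/w15.png

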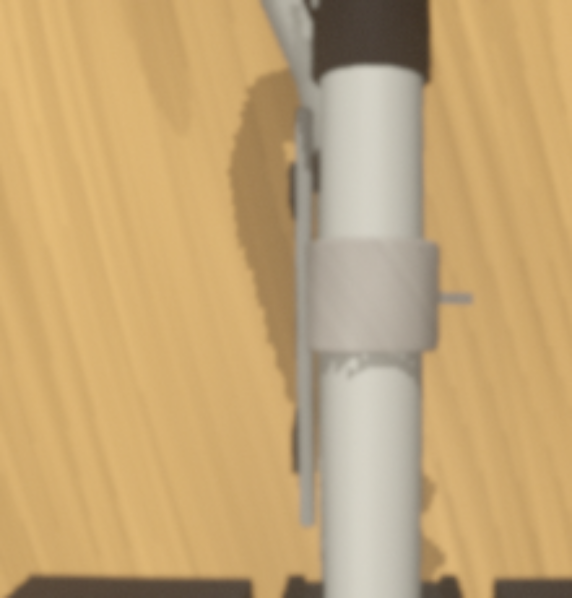

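View pics/s15.png

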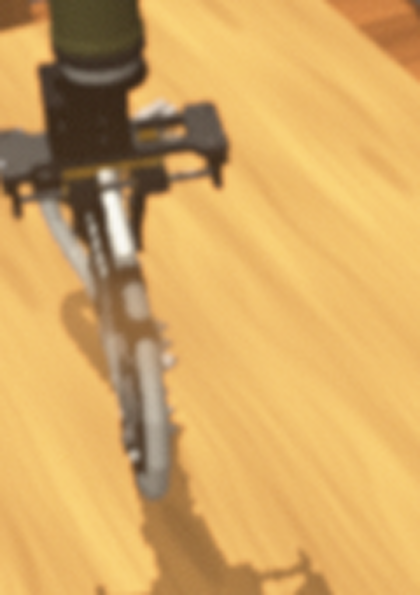

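Run:
```python
from h import *
p=read_camera("wrist"); p["fish"]=1
for th in (84,86,88,90,92):
    F,g=pose_from_grip(th,gz=.0545,gx=-.006)
    f=lambda P:((proj(p,F(np.array(P)/1e3))-[180,0])*2.6).round().tolist()
    print(th,g.round(4),"plate y-30,30 z17 z12",f([[55,-30,17],[55,30,17],[55,-30,13]]),"left axis",f([[30,80,0]]),"right",f([[40,-80,0]]),"cleat",f([[60,-36,-30]]))
```

```text
84 [0.4412 0.0826 0.1709] plate y-30,30 z17 z12 [[279.0, 329.0], [280.0, 322.0], [296.0, 328.0]] left axis [[326.0, 383.0]] right [[371.0, 418.0]] cleat [[475.0, 309.0]]
86 [0.4412 0.0826 0.1709] plate y-30,30 z17 z12 [[286.0, 329.0], [292.0, 322.0], [303.0, 328.0]] left axis [[340.0, 383.0]] right [[371.0, 418.0]] cleat [[482.0, 309.0]]
88 [0.4412 0.0826 0.1709] plate y-30,30 z17 z12 [[294.0, 328.0], [304.0, 322.0], [310.0, 328.0]] left axis [[355.0, 383.0]] right [[371.0, 418.0]] cleat [[490.0, 309.0]]
90 [0.4412 0.0826 0.1709] plate y-30,30 z17 z12 [[301.0, 328.0], [317.0, 321.0], [317.0, 328.0]] left axis [[370.0, 383.0]] right [[371.0, 418.0]] cleat [[497.0, 309.0]]
92 [0.4412 0.0826 0.1709] plate y-30,30 z17 z12 [[308.0, 328.0], [329.0, 321.0], [325.0, 328.0]] left axis [[384.0, 383.0]] right [[371.0, 418.0]] cleat [[504.0, 309.0]]
```

Run:
```python
from h import *
ps=read_camera("side"); pt=read_camera("top")
A=[]
for th in (86,90):
    F,g=pose_from_grip(th,gz=.0545,gx=-.006)
    overlay(ps,F,(225,140,295,275),4.4,"pics/_a.png",[[[-140,-32,12],[-85,-32,12],[-85,32,12],[-140,32,12]]]); A.append(cv2.imread("pics/_a.png"))
cv2.imwrite("pics/f15.png",np.hstack(A))
```

```text
(no output)
```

View pics/f15.png

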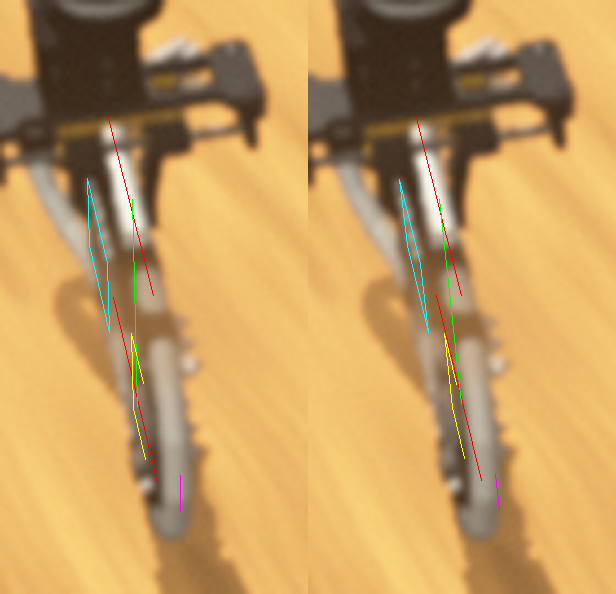

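```bash
cat >> h.py <<'E'
t_=np.linspace(-90,90,25)*np.pi/180
TAIL=np.c_[-110-104.5*np.cos(t_),80*np.sin(t_),0*t_]
E
python3 - <<'E'
from h import *
ps=read_camera("side"); pt=read_camera("top")
A=[]
for th,pit,gx in ((86,0,-.006),(86,-4,-.006),(86,0,.006)):
    F,g=pose_from_grip(th,gz=.0545,gx=gx,pit=pit,yoff=-.001)
    overlay(ps,F,(230,140,290,275),4.2,"pics/_a.png",[[[-140,-32,12],[-85,-32,12],[-85,32,12],[-140,32,12]],TAIL]); A.append(cv2.imread("pics/_a.png"))
cv2.imwrite("pics/f16.png",np.hstack(A))
E
```

```text
(no output)
```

View pics/f16.png

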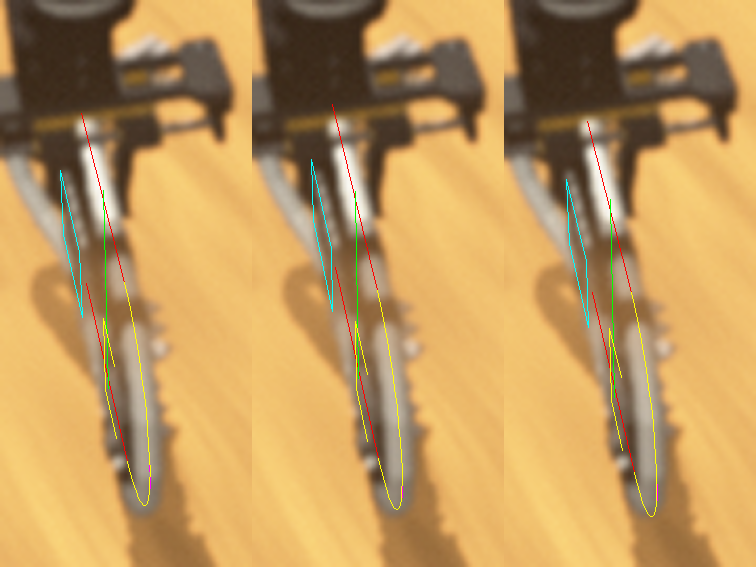

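Run:
```python
from h import *
p=read_camera("wrist"); cv2.imwrite("pics/w16.png",cv2.resize(p["img"][130:225,270:370],None,fx=6,fy=6,interpolation=cv2.INTER_CUBIC))
```

```text
(no output)
```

View pics/w16.png

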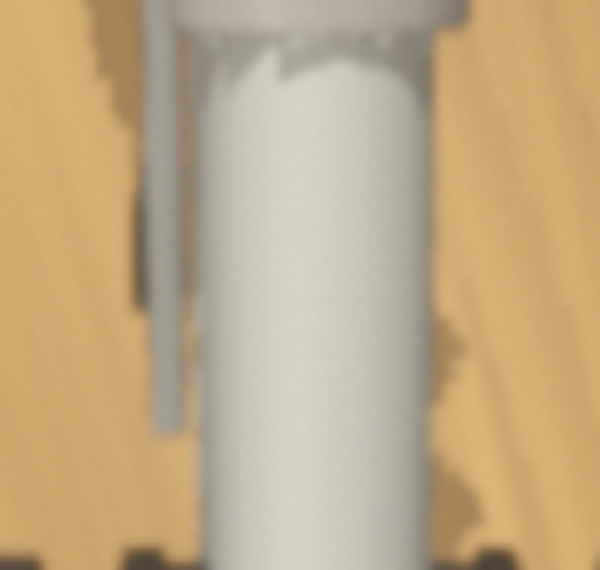

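Emit:
carry_out --increments "0 0 -0.004 0 0 0.4 0; 0 0 -0.004 0 0 0 0; 0 0 -0.003 0.001 0 0 0; 0 0 0 0 0 0 0; 0 0 0 0 0 0 0"

```text
time_s: 13.3
tool_pos: [0.4296, 0.0848, 0.225]
tool_rot: [179.7, -0.9, 75.6]
force: [-0.1, -0.4, 5.8]
grip_width: 0.0189
```

```bash
cat > chk.py <<'E'
from h import *
import sys
n=sys.argv[1]
plan([],0)
p=read_camera("wrist"); a=cv2.resize(p["img"][110:225,260:390],None,fx=5,fy=5,interpolation=cv2.INTER_CUBIC); cv2.imwrite(f"pics/w{n}.png",a)
p["fish"]=1
for th in (86,88,90,92,94):
    F,g=pose_from_grip(th,gz=.0545,gx=-.006)
    f=lambda P:((proj(p,F(np.array(P)/1e3))-[260,110])*5).round().tolist()
    print(th,"plate corner y-30,30",f([[2,-30,17],[2,30,17]]),"L axis",f([[-10,80,0],[20,80,0]]))
p=read_camera("side"); cv2.imwrite(f"pics/s{n}.png",cv2.resize(p["img"][120:290,210:330],None,fx=3.5,fy=3.5,interpolation=cv2.INTER_CUBIC))
E
python3 chk.py 17
```

```text
now [0.4296 0.0848 0.225 ] [179.72  -0.9   75.58] t 13.3 F [-0.09 -0.37  5.75] w 0.0189
0

86 plate corner y-30,30 [[158.0, 486.0], [166.0, 386.0]] L axis [[255.0, 388.0], [254.0, 242.0]]
88 plate corner y-30,30 [[171.0, 485.0], [189.0, 385.0]] L axis [[283.0, 387.0], [282.0, 241.0]]
90 plate corner y-30,30 [[184.0, 484.0], [211.0, 384.0]] L axis [[310.0, 387.0], [310.0, 241.0]]
92 plate corner y-30,30 [[198.0, 483.0], [234.0, 383.0]] L axis [[337.0, 387.0], [338.0, 241.0]]
94 plate corner y-30,30 [[211.0, 481.0], [256.0, 383.0]] L axis [[365.0, 387.0], [366.0, 242.0]]
```

View pics/w17.png

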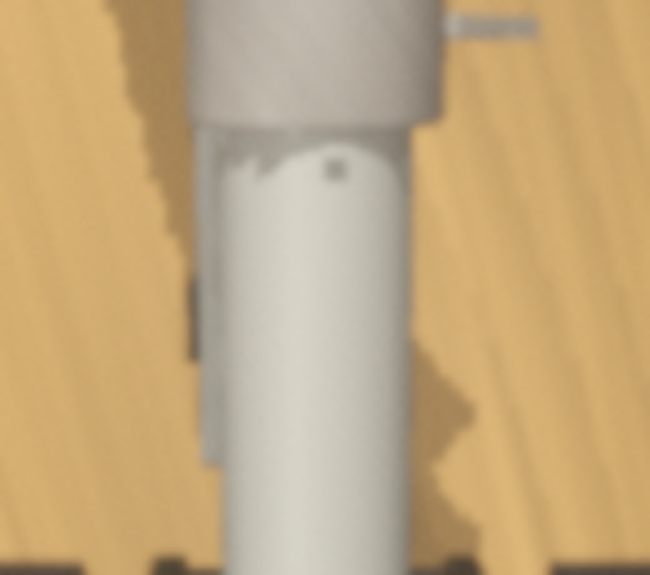

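View pics/s17.png

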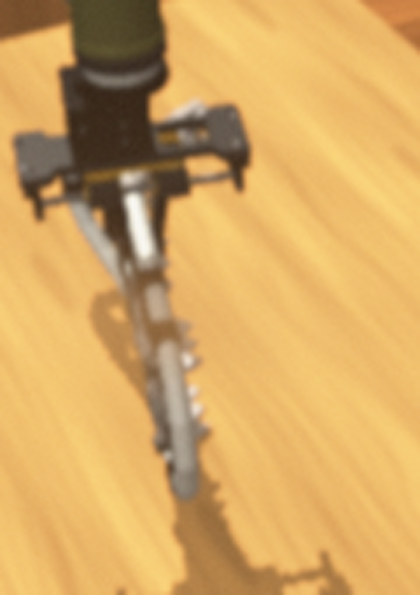

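Emit:
carry_out --increments "0 0 0 0 0 0 0; 0 0 0 0 0 0 0; 0 0 0 0 0 0 0; 0 0 0 0 0 0 0" --force 40

```text
time_s: 13.9
tool_pos: [0.4297, 0.0848, 0.225]
tool_rot: [179.7, -0.9, 75.6]
force: [-1.0, -0.6, 5.7]
grip_width: 0.018
```

Run:
```python
from h import *
plan([],0)
ps=read_camera("side"); pt=read_camera("top")
A=[];B=[]
for th,pit,gx in ((88,0,-.01),(90,0,-.01),(92,0,-.01),(90,-3,-.01)):
    F,g=pose_from_grip(th,gz=.0545,gx=gx,pit=pit,yoff=0.0007)
    LL=[[[-140,-32,12],[-85,-32,12],[-85,32,12],[-140,32,12]],TAIL]
    overlay(ps,F,(230,140,280,275),4.,"pics/_a.png",LL); A.append(cv2.imread("pics/_a.png"))
    overlay(pt,F,(320,240,400,290),5,"pics/_a.png",LL); B.append(cv2.imread("pics/_a.png"))
cv2.imwrite("pics/f18.png",np.hstack(A)); cv2.imwrite("pics/f18t.png",np.vstack([np.hstack(B[:2]),np.hstack(B[2:])]))
```

```text
now [0.4297 0.0848 0.225 ] [179.72  -0.89  75.57] t 13.9 F [-0.96 -0.61  5.7 ] w 0.018
0
```

View pics/f18.png

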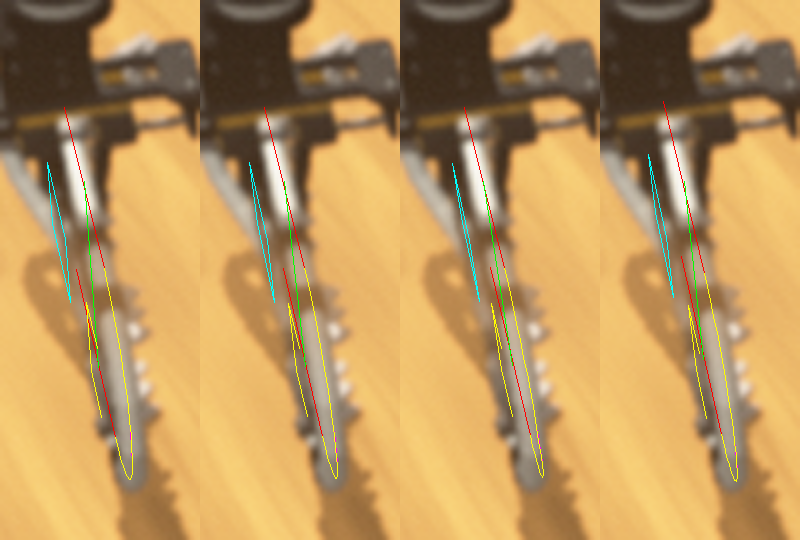

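View pics/f18t.png

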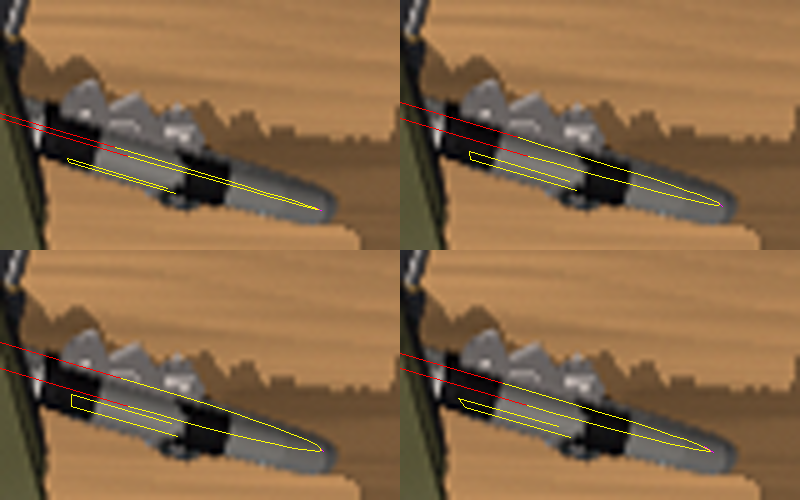

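Run:
```python
from h import *
pt=read_camera("top")
a=cv2.resize(pt["img"][245:290,320:395],None,fx=10,fy=10,interpolation=cv2.INTER_NEAREST)
cv2.imwrite("pics/t19.png",a)
b=cv2.resize(pt["img"][225:275,205:290],None,fx=9,fy=9,interpolation=cv2.INTER_NEAREST)
cv2.imwrite("pics/t19b.png",b)
for th in (86,88,90,92,94):
    F,g=pose_from_grip(th,gz=.0545,gx=-.01)
    f=lambda P:((proj(pt,F(np.array(P)/1e3))+.5-[320,245])*10).round().tolist()
    print(th,"R,L at x=-110",f([[-110,-80,0],[-110,80,0]]),"ell x=-170 R L",f([[-170,-65.5,0],[-170,65.5,0]]),"tip",f([-214.5,0,0]),"cleat",f([[-110,-36,-30],[-110,36,-30]]))
```

```text
86 R,L at x=-110 [[254.0, 264.0], [224.0, 267.0]] ell x=-170 R L [[489.0, 334.0], [440.0, 329.0]] tip [[631.0, 380.0]] cleat [[277.0, 148.0], [262.0, 156.0]]
88 R,L at x=-110 [[254.0, 264.0], [229.0, 247.0]] ell x=-170 R L [[490.0, 332.0], [445.0, 311.0]] tip [[634.0, 370.0]] cleat [[279.0, 142.0], [266.0, 141.0]]
90 R,L at x=-110 [[254.0, 264.0], [235.0, 227.0]] ell x=-170 R L [[490.0, 330.0], [450.0, 293.0]] tip [[637.0, 359.0]] cleat [[281.0, 136.0], [271.0, 127.0]]
92 R,L at x=-110 [[254.0, 264.0], [241.0, 208.0]] ell x=-170 R L [[491.0, 328.0], [456.0, 274.0]] tip [[640.0, 348.0]] cleat [[283.0, 131.0], [275.0, 112.0]]
94 R,L at x=-110 [[254.0, 264.0], [246.0, 188.0]] ell x=-170 R L [[491.0, 326.0], [461.0, 256.0]] tip [[643.0, 338.0]] cleat [[285.0, 125.0], [279.0, 98.0]]
```

View pics/t19.png

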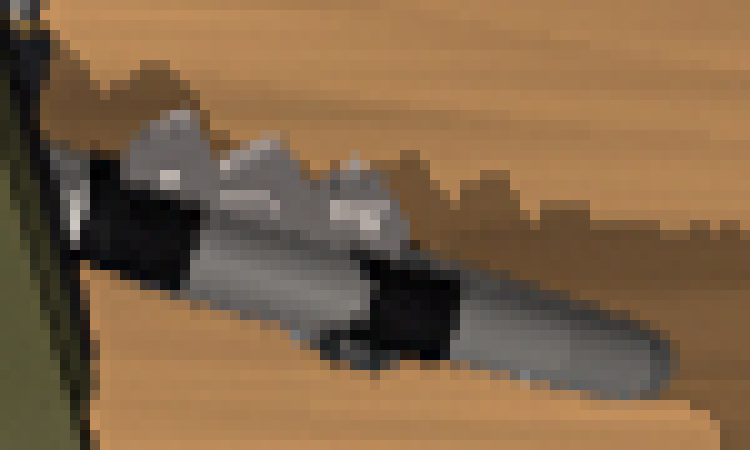

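View pics/t19b.png

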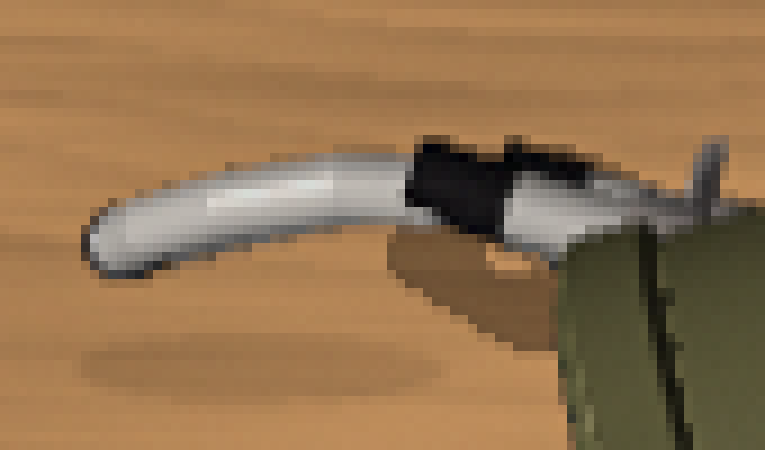

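Run:
```python
from h import *
o=get_obs(); print(o["time_s"],o["tool_pos"].round(4),o["tool_rot"].round(2),o["force"].round(2),o["wrist_torque"].round(3),o["grip_width"],np.abs(o["joint_velocities"]).max())
p=read_camera("top"); 
for t in ("setter","last","pliers"):
    for q in masks_of(t,p)[:1]:
        b=q["bbox"]; print(t,q["confidence"],back(p,[[b[0],b[1]],[b[2],b[3]]],0.0).round(3).tolist())
print(sign_off())
```

```text
14.05 [0.4297 0.0848 0.225 ] [179.71  -0.89  75.57] [-0.19 -1.07  5.13] [-0.249  0.088  0.013] 0.017792016990181 0.10635065437832789
last 0.83 [[0.793, -0.339, 0.0], [0.587, -0.427, 0.0]]
pliers 0.78 [[0.671, 0.519, 0.0], [0.468, 0.392, 0.0]]
the job is handed in; nothing more can be done
None
```

I pushed the heel lifter over centre with the shut fingers, and it snapped flat on the deck. Then I stood the shoe on its left edge, right rail on top. I handed the job in at about 14 s, still gripping the right rail at 40 N and pressing the shoe lightly onto the board.

**Lifter:** after the push, the side and top pictures matched the folded position. I did not measure it again once the shoe was on edge; the last top picture shows no wire standing out from the deck.

**Upright lean:** most checks put the shoe within about 1° of vertical. The left rail showing past the right one in the wrist picture, plus my last correction, gives about 90°. The spacing of the two rails in the top picture gives 88.5 to 90.5°. The boot plate's position in the wrist picture disagreed and read about 92°, and the tail tip in the top picture read nearer 94°. The top picture also put the rail about 5 mm off what the tool pose implied.

**Rails level:** this rests on the straight left rail being pressed flat on the board. The pictures could not settle it to better than a few degrees.

**Steadiness:** the arm was still at hand-in, with the fingers 17.8 mm apart on the 19 mm tube and an upward push of about 5 N from the board.

**Bystanders:** the last and the pliers were where they started, to within measurement error. The network missed the setter in the last check; it was still standing in place in an earlier top picture, and the arm kept several centimetres clear of it.

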